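# Shut and lock the instrument case under the bench lamp

## Robot

A 6-joint arm with a two-finger parallel gripper is mounted at the origin on the work surface. World frame = base frame: x ahead of the robot, y to its left, z up, the work surface at z = 0. Lengths are in mm, angles in rad, forces in N, time in s.
With the tool pointing down it reaches from about 325 to 750 mm from the base axis. Payload 7.6 kg.
Tool frame: the origin (TCP) lies midway between the tips of the shut fingers; the grasp point (between the pads) lies pinch_z behind it (pinch_z is the distance from the TCP to the grasp point, in mm); z points along the fingers, y is the direction in which the jaws open and shut (so a half turn about z gives the same grasp; the last joint's range is limited). The gripper opens to 85 mm and grips with 20 to 120 N. Pads are 22 mm wide; open, the fingers measure 114 mm over their backs; the gripper's body (76 mm by 85 mm) begins 54 mm behind the grasp point. The pads swing forward as they close: fully open they stand 13 mm farther back than shut.
Start: joints at [1.17, 0.052, 1.401, -0, 1.689, -0.07], TCP at [170.504, 496.562, 231.323] pointing down, gripper open.
Joint ranges: [-2.9, 2.9], [-0.91, 2.17], [0.12, 2.37], [-1.06, 4.2], [0.26, 2.73], [-2.93, 2.93]. Speed limits (rad/s): [2.57, 2.57, 3.01, 3.14, 3.14, 3.14].

## Interface

Orientations are given as a rotation vector (axis times angle).
In Python, from cell import * gives the robot as it stands. The module is installed in compiled form; this text tells all that it offers.
- The arm moves only by the shell command python3 -m jog 'ROWS' [FORCE]. ROWS is JSON, a list of rows, each a list of 7 numbers: the shift along the tool's x, y, z in m, then the turn, a rotation vector about the tool's x, y, z in rad, then the opening, from 0 (shut) to 1 (fully open). A call has 1 to 12 rows; each row shifts and turns the commanded pose from where the row before left it, along the tool's axes as they then stand; what a row does not reach is not made up. A row lasts 1/10 s, in which the tool goes at most 50 mm and 8.59 degrees, less where a joint would pass 70% of its speed; a pose out of reach is approached as far as the arm can. A call is refused whole if a number of a shift passes 0.05 or a number of a turn 0.15, either way. A call with a gripper value outside its range is refused whole. The fingers move at their own pace and stop on an object; FORCE is the grip in N (left out, the last holds). Time passes only in rows, so rows that do not move let the fingers close. It gives the time, the measured TCP pose, the force and the opening at its end, in the units of the state.
- get_state(): the state, without advancing time (a new reading comes with each control period).
- camera(name): name is "scene" or "top" or "wrist"; returns a dict with "color" (480x640x3 uint8, red, green, blue), "z_map" (480x640 float32, mm along the optical axis (not along the pixel's ray), 0 where there is no reading), "K" (3x3 intrinsics, pixels), "D" ([k1, k2, p1, p2, k3] as OpenCV has them; the pictures are not rectified), "xyz" and "attitude" of the camera in the world; the wrist camera has in their place "mount" (4x4, takes a point from camera to tool coordinates, whose origin is the TCP and whose axes are the flange's). Camera axes: x right, y down, z forward; pixel columns grow to the right and rows downward; lengths in mm; the calibration is good to about 2 mm. A picture is of the moment at which its call begins: read the wrist's pose just before it.
- hand_in(): hands the job in, once; it reports no verdict.
Trained networks look in the newest picture that a camera, given by its name, has taken for a name from the list of things; names that differ only in an ending like _2 or _b are one class to them, and where a whole thing is asked for, a point or a joint stands for the part that bears it (a point fixed in the world has none). Each returns a list of dicts, best first, with "confidence" (0 to 1); they miss things now and then, are a little off and sometimes report something else, mostly with a low value. They report only what shows in the picture. A call takes as long as a camera call.
- silhouettes(camera, label): "region" (480x640 bool, what is visible of it).
- place_of(camera, label): "centre" ([x, y, z] in mm, in world coordinates, good to about 4 mm: a listed point, or the origin of a listed thing).
The state is a dict: "t": time; "joints": joint angles; "qvel": joint speeds; "joint_efforts": joint torques, N m; "position": TCP position; "eef_rot": TCP orientation; "contact_force": force on the tool from outside, world axes, zero at the start; "moment": the same for the moment, N m; "grip_width": finger opening in mm.
Only numpy, scipy, OpenCV 4.12 (cv2) and the standard library are available. Lean on these libraries where they do the work, as an engineer would, in place of code of your own. Each camera call takes 0.05 s, during which the arm holds its last target.

## Task

Shut the instrument case and lock it: press its lid fully down, then swing the hasp up and over from the front until it lies flat on the lid with the turn staple standing through its slot, and only then turn the staple's wing counter-clockwise (seen from above) across the hasp until it stops. The lamp hangs low over the lid, so come in with the tool tilted; do not push against the lamp and leave everything else on the bench where it is.

Things in the scene. Friction and masses are not known exactly. Their poses are not given: they have to be found in the camera images.
- case: low black case with a white lid, fixed to the bench; 180 mm deep (x), 280 mm wide (y), 80 mm tall with the lid shut. Origin at the centre of its underside on the bench; its front face is at x = -90 mm and faces roughly towards the robot; z up.
- lid (a joint): angle of the lid, rad: 0 = fully shut (top of the lid 80 mm above the bench), grows as its front edge rises. White plate 9 mm thick, hinged along the back of the case at case x = +90 mm, 71 mm above the bench. It starts ajar and its stiff hinge keeps it wherever it is left; pressing the front edge down takes about 3 N.
- lid_edge (a point): point on top of the lid, in the middle of its width (y), 5 mm behind its front edge. When the lid is shut it is at case (-85, 0, 80) mm. The lid is bare on both sides of the hasp, out to y = +-140 mm.
- hasp (a joint): angle of the hasp, rad: 0 = lying flat on the shut lid, pointing to the back (case +x); 1.57 = standing upright; 3.14 = sticking straight out in front (case -x). Its stiff hinge (about 1 N at the free end) keeps it wherever it is left.
- hasp_hinge (a point): the hasp's hinge axis: centre of its length, at case (-95, 0, 83) mm, along case y.
- hasp_end (a point): point on the hasp's tongue, 58 mm from the hinge axis, mid width and thickness; point x points from the hinge to the free end, y along the hinge. Hasp: flat brass plate 4 mm thick, 38 mm wide (y), reaching 70 mm from the hinge; slot 16 mm wide, 12 to 49 mm from the hinge, between 11 mm side bars; solid tongue from 49 to 70 mm. Flat on the lid its top is 5 mm above the lid.
- staple (a joint): angle of the turn staple's wing, rad, counter-clockwise from above: about 0 = in line with the slot (along case x), 1.57 = across the hasp, at its stop. It turns stiffly (0.02 N m) and stays where it is left.
- staple_top (a point): top centre of the turn staple, on its turning axis, 22 mm above the lid: at case (-65, 0, 102) mm when the lid is shut. A round post 8 mm across rises from the lid and carries the wing, a brass bar 24 mm long, 8 mm thick, from 9 to 22 mm above the lid; the point's x axis lies along the wing's length.
- lamp: low bench lamp, fixed. Its white flat hood is 110 mm deep (x), 340 mm wide (y), from 224 to 256 mm above the bench, its front edge about 20 mm behind the staple; an arm and a 16 mm column behind it stand on a round foot. Origin on the bench straight below the middle of the hood's front edge; x points to the back, under the hood.
- jar: closed clear glass jar, 72 mm across, 60 mm tall, beside the case; origin at the centre of its underside. Bystander.
- pot: grey pot 56 mm across, 50 mm tall, with thin brushes and tools standing in it to about 105 mm; origin at the centre of its underside. Bystander.
- screwdriver: small screwdriver, 130 mm long, lying on the bench in front of the case; origin underneath it, x along it. Bystander.
- loupe: black eye loupe, 34 mm across, 28 mm tall, standing in front of the case; origin at the centre of its underside. Bystander.
- stand: small red block 40 x 55 mm with short clear pins, 30 mm tall in all, beside the case; origin at the centre of its underside. Bystander.
- movement: round brass watch movement, 38 mm across, 8 mm tall, lying beside the case; origin at the centre of its underside. Bystander.

How it is judged:
By the outcome, as a careful person would: the job done as asked, in the order asked, and still so for the second after the job is handed in, with the robot touching nothing.
It also fails if it takes over 61 s, if anything falls off the work surface, if the arm or the gripper's body presses on something with over 40 N, if the wrist force passes 120 N, or if a joint passes its speed limit or range.

## Working session

There is one attempt and no reset: what is moved stays moved. The work goes in short steps, Python scripts to look and compute and a shell command to move; the robot and the scene stay as the last step left them, time stands still between calls to the robot, and variables do not carry over. Pictures are saved under pics/ and viewed, and the job is handed in when it is done.

```bash
mkdir -p pics
cat > h.py <<'E'
from cell import *
import numpy as np, cv2
def save(n,f):
    c=camera(n); cv2.imwrite('pics/'+f,c['color'][:,:,::-1]); return c
E
python3 - <<'E'
from h import *
s=get_state(); print(s)
for n in('scene','top'):
    c=save(n,n+'0.png'); print(n,c['xyz'],c['attitude'],c['K'],c['D'])
    for l in['case','lid_edge','hasp_hinge','hasp_end','staple_top','lamp','jar','pot','screwdriver','loupe','stand','movement']:
        print(l,[(np.round(p['centre']),round(p['confidence'],2)) for p in place_of(n,l)][:3])
E
```

```text
{'t': 0.0, 'joints': array([ 1.16970305e+00,  5.28420450e-02,  1.40175014e+00, -2.85488418e-06,
        1.68862204e+00, -7.03181119e-02]), 'qvel': array([ 0.00131839, -0.00029699, -0.0001724 ,  0.00028329,  0.00096845,
       -0.00044572]), 'joint_efforts': array([ 3.36376988e-04, -3.81666434e+01, -3.60189807e+01,  5.21867537e-05,
        6.07870898e-03, -1.37929169e-05]), 'position': array([170.37242816, 496.25390542, 230.45684794]), 'eef_rot': array([-5.17153438e-01, -3.09835258e+00,  2.47747407e-03]), 'contact_force': array([-0.14278259,  1.09203683,  0.71854099]), 'moment': array([ 0.06017856, -0.01803207,  0.0320706 ]), 'grip_width': 85.6937286293385}
scene [ 507.47917386 -339.11811322  745.06057287] [-2.52966819  0.31622024 -0.11850575] [[447.83250133   0.         317.95669263]
 [  0.         447.83250133 235.61007488]
 [  0.           0.           1.        ]] [0.01188471 0.         0.         0.         0.        ]
case [(array([618., 136.,  -0.]), 0.72)]
lid_edge [(array([535., 119., 109.]), 0.67)]
hasp_hinge [(array([525., 118.,  86.]), 0.8)]
hasp_end [(array([467., 104.,  
[... 669 characters left out ...]
]
 [  0.           0.           1.        ]] [-0.11735836  0.          0.          0.          0.        ]
case []
lid_edge [(array([536., 122., 109.]), 0.61)]
hasp_hinge [(array([524., 116.,  83.]), 0.9)]
hasp_end [(array([466., 101.,  90.]), 0.91), (array([584., -99.,   0.]), 0.29)]
staple_top [(array([560., 132., 127.]), 0.46)]
lamp []
jar [(array([570., 352.,   3.]), 0.91)]
pot [(array([678., -70.,  -5.]), 0.7)]
screwdriver [(array([397., 210.,   0.]), 0.57), (array([558., 126., 132.]), 0.42)]
loupe [(array([507., -32.,   1.]), 0.52)]
stand [(array([464., 330.,   1.]), 0.67)]
movement [(array([580., -99.,   2.]), 0.8), (array([561., 127., 127.]), 0.73), (array([399., 208.,   2.]), 0.33)]
```

View pics/scene0.png

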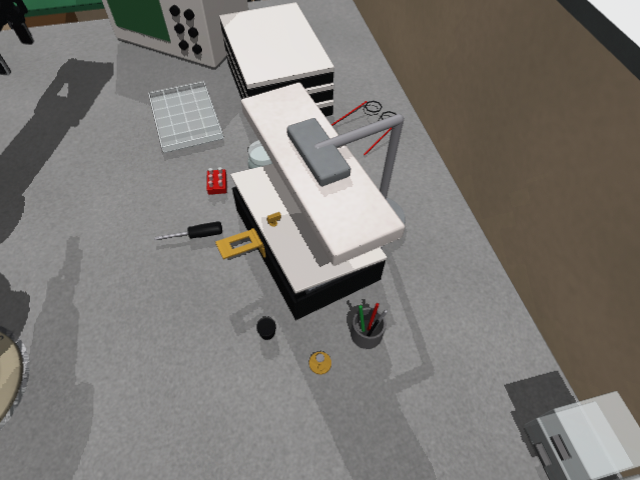

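View pics/top0.png

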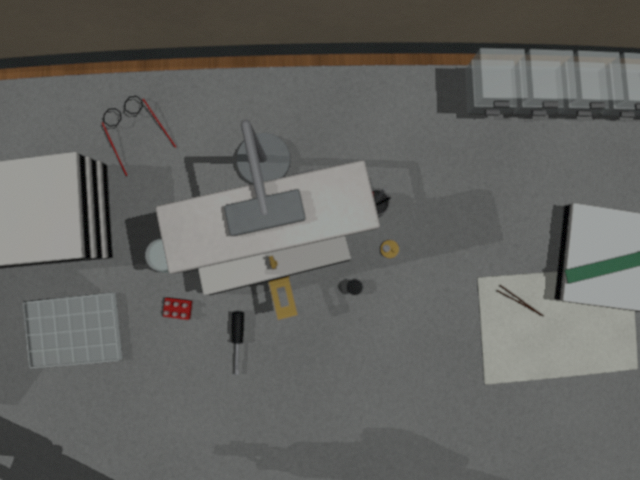

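```bash
cat >> h.py <<'E'
from scipy.spatial.transform import Rotation as R
def cloud(c,T=None):
    z=c['z_map'].astype(float); v,u=np.mgrid[:480,:640]
    p=cv2.undistortPoints(np.stack([u,v],-1).reshape(-1,1,2).astype(float),c['K'],c['D']).reshape(480,640,2)
    P=np.dstack([p*z[...,None],z])
    if T is None: W=P@R.from_rotvec(c['attitude']).as_matrix().T+c['xyz']
    else: W=P@T[:3,:3].T+T[:3,3]
    W[z==0]=np.nan
    return W
E
python3 - <<'E'
from h import *
for n in('scene','top'):
    c=camera(n);W=cloud(c);rgb=c['color'].astype(int)
    print(n,'bench z',np.nanmedian(W[...,2][(W[...,0]<450)&(W[...,0]>350)]))
    for l in('hasp','staple','lid','lamp','hasp_end','case'):
        for s in silhouettes(n,l)[:2]:
            m=s['region']&np.isfinite(W[...,0]); p=W[m]
            if len(p)<5: continue
            q=np.median(p,0); xy=p[:,:2].astype(np.float32)
            r=cv2.minAreaRect(xy)
            vv,uu=np.where(m)
            print(l,round(s['confidence'],2),m.sum(),np.round(q,1),'z',np.percentile(p[:,2],[2,50,98]).round(1),np.round(cv2.boxPoints(r)).tolist(),'px',uu.mean().round(),vv.mean().round())
E
```

```text
scene bench z 0.8628912729869285
hasp 0.62 710 [487.1 109.7  88.6] z [ 0.1 88.6 93.4] [[437.0, 183.0], [459.0, 81.0], [534.0, 97.0], [512.0, 199.0]] px 238.0 244.0
hasp 0.25 10759 [574.1  72.8  97.6] z [  4.7  97.6 110.5] [[343.0, 238.0], [598.0, -100.0], [788.0, 44.0], [533.0, 382.0]] px 293.0 245.0
staple 0.49 155 [556.7 122.2 121.1] z [103.9 121.1 128.7] [[544.0, 117.0], [570.0, 117.0], [571.0, 135.0], [545.0, 136.0]] px 273.0 219.0
lid 0.59 6668 [576.3  96.2 102.4] z [ 82.  102.4 111.2] [[358.0, 237.0], [619.0, -87.0], [787.0, 49.0], [527.0, 373.0]] px 291.0 231.0
lamp 0.91 15570 [633.2  95.  256.5] z [ 22.6 256.5 277.4] [[416.0, -3.0], [795.0, -104.0], [943.0, 453.0], [564.0, 554.0]] px 327.0 172.0
hasp_end 0.89 626 [486.9 106.9  89.1] z [ 7.6 89.1 93.5] [[444.0, 171.0], [456.0, 82.0], [529.0, 91.0], [517.0, 181.0]] px 237.0 244.0
hasp_end 0.37 346 [ 581.6 -105.4    7. ] z [ 4.2  7.  10.4] [[558.0, -103.0], [578.0, -129.0], [606.0, -108.0], [586.0, -81.0]] px 319.0 363.0
case 0.83 10601 [573.9  73.   97.7] z [  5.4  97.7 109.9] [[345.0, 209.0], [619.0, -91.0], [782.0, 57.0], [50
[... 304 characters left out ...]
135.0]] px 273.0 262.0
lid 0.95 3841 [553.5 126.6 104. ] z [ 98.2 104.  120.5] [[495.0, 280.0], [558.0, -27.0], [608.0, -17.0], [545.0, 290.0]] px 272.0 265.0
lid 0.49 530 [573.2 357.3  58.5] z [28.9 58.5 63.3] [[535.0, 376.0], [556.0, 279.0], [627.0, 295.0], [605.0, 392.0]] px 157.0 256.0
lamp 0.64 17372 [635.9 130.4 254.8] z [ 16.7 254.8 276. ] [[529.0, 333.0], [616.0, -89.0], [898.0, -31.0], [812.0, 391.0]] px 266.0 209.0
hasp_end 0.87 615 [483.8 106.4  87.4] z [-2.5 87.4 93.3] [[441.0, 124.0], [453.0, 78.0], [530.0, 98.0], [518.0, 144.0]] px 284.0 300.0
case 0.74 4962 [547.2 117.5 103. ] z [ -0.6 103.  124.7] [[415.0, 265.0], [475.0, -43.0], [607.0, -18.0], [546.0, 291.0]] px 274.0 270.0
```

```bash
python3 - <<'E'
from h import *
for n in('scene','top'):
    c=camera(n);W=cloud(c);rgb=c['color'].astype(int)
    X,Y,Z=W[...,0],W[...,1],W[...,2]
    def fr(m,name,a0=.235):
        p=W[m]; ca,sa=np.cos(a0),np.sin(a0)
        u=p[:,0]*ca+p[:,1]*sa; v=-p[:,0]*sa+p[:,1]*ca
        b=np.round(v/5); pts=[]
        lo,hi=np.percentile(v,[3,97])
        for k in np.unique(b):
            i=b==k
            if i.sum()>4 and lo<k*5<hi: pts.append((k*5,u[i].min()))
        pts=np.array(pts); f=np.polyfit(pts[:,0],pts[:,1],1)
        r=pts[:,1]-np.polyval(f,pts[:,0]); k=abs(r)<3; f=np.polyfit(pts[k,0],pts[k,1],1)
        print(n,name,'yaw',a0-np.arctan(f[0]),'front u at v=mid',np.polyval(f,(v.min()+v.max())/2),'v range',np.percentile(v,[0.2,99.8]),p[:,2].mean())
    wh=(rgb.min(-1)>60)&(rgb.max(-1)-rgb.min(-1)<40)
    box=(X>450)&(X<700)&(Y>-60)&(Y<320)
    fr(wh&box&(Z>92)&(Z<116),'lid')
    fr((Z>246)&(Z<262)&(X>480)&(X<760)&(Y>-120)&(Y<400),'hood')
    m=wh&box&(Z>92)&(Z<116); p=W[m]; A=np.c_[p[:,:2],np.ones(len(p))]; g=np.linalg.lstsq(A,p[:,2],rcond=None)[0]; r=p[:,2]-A@g;k=abs(r)<3; g=np.linalg.lstsq(A[k],p[k,2],rcond=None)[0]; print('plane',g,np.hypot(*g[:2]),np.arctan2(-g[1],-g[0]))
    br=(rgb[...,0]-rgb[...,2]>50)
    m=br&(X>440)&(X<540)&(Y>70)&(Y<150)&(Z>70)
    p=W[m]; r=cv2.minAreaRect(p[:,:2].astype(np.float32)); print('hasp',cv2.boxPoints(r).round(1).tolist())
    m=br&(X>535)&(X<590)&(Y>90)&(Y<160)&(Z>114); p=W[m]; r=cv2.minAreaRect(p[:,:2].astype(np.float32)); print('wing',len(p),r,cv2.boxPoints(r).round(1).tolist(),p[:,2].max())
E
python3 - <<'E'
import cv2
for n,(x,y) in dict(scene=(200,150),top=(190,220)).items():
    i=cv2.imread(f'pics/{n}0.png')[y:y+110,x:x+140]
    cv2.imwrite(f'pics/{n}0c.png',cv2.resize(i,None,fx=5,fy=5))
E
```

```text
scene lid yaw 0.23168266764890197 front u at v=mid 543.3205878087737 v range [-148.76441802  130.40093857] 102.67381752276147
scene hood yaw 0.2040044402470862 front u at v=mid 584.4646082940855 v range [-198.18183628  140.082518  ] 256.14123184313394
plane [-1.56153639e-01 -3.76837061e-02  1.96714200e+02] 0.16063629929033016 0.2367970118135721
hasp [[449.70001220703125, 123.5999984741211], [459.29998779296875, 81.5], [534.0, 98.5999984741211], [524.4000244140625, 140.6999969482422]]
wing 101 ((557.6597900390625, 123.89917755126953), (24.41339111328125, 8.361053466796875), 17.55598258972168) [[544.7999877929688, 124.19999694824219], [547.2999877929688, 116.19999694824219], [570.5999755859375, 123.5999984741211], [568.0, 131.60000610351562]] 130.17616180223195
top lid yaw 0.2239406480091851 front u at v=mid 543.663823488671 v range [-148.83542891  130.56279011] 103.85332472109272
top hood yaw 0.198595891454043 front u at v=mid 585.4798795538328 v range [-196.04659321  141.43336996] 254.5347781609172
plane [-1.53520087e-01 -3.55966758e-02  1.93274923e+02] 0.1575929577175847 0.22784354292064432
hasp [[452.70001220703125, 118.5999984741211], [461.0, 83.0], [530.4000244140625, 99.30000305175781], [522.0999755859375, 134.8000030517578]]
wing 39 ((558.7570190429688, 123.54979705810547), (19.06951904296875, 7.704285144805908), 8.501370429992676) [[548.7999877929688, 126.0], [549.9000244140625, 118.30000305175781], [568.7999877929688, 121.0999984741211], [567.5999755859375, 128.8000030517578]] 128.52160825864507
```

View pics/scene0c.png

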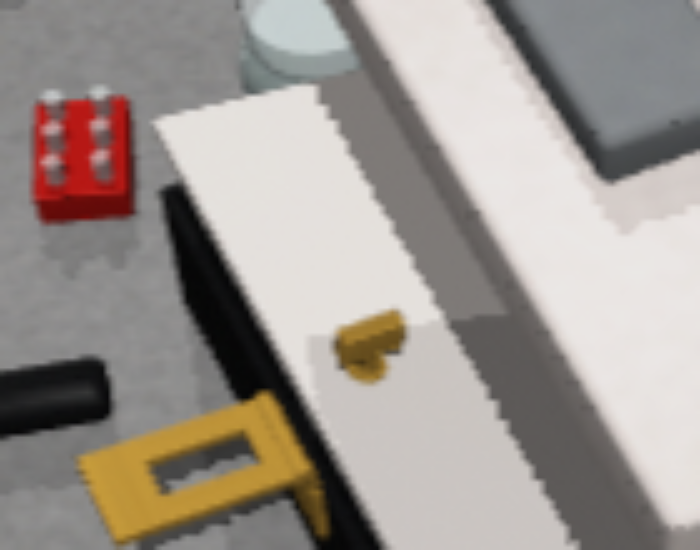

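```bash
cat >> h.py <<'E'
YAW=0.229; C0=np.array([615.3,137.5,0.])
RC=R.from_euler('z',YAW).as_matrix()
def tocase(p): return RC.T@(np.array(p)-C0)
def toworld(p): return RC@np.array(p)+C0
def Rt(tau): # tool tilt
    x=np.array([-np.cos(tau),0,-np.sin(tau)]); y=np.array([0,1.,0]); return RC@np.c_[x,y,np.cross(x,y)]
def where():
    s=get_state(); Rm=R.from_rotvec(s['eef_rot']).as_matrix()
    return s,tocase(s['position']),Rm
def plan(target,tau=None):
    s,p,Rm=where(); d=Rm.T@(toworld(target)-s['position'])
    print('case tcp',p.round(1),'F',(RC.T@s['contact_force']).round(1),'w',round(s['grip_width'],1),'t',round(s['t'],2),'tool shift mm',d.round(1))
    if tau is not None: print('rot rel',R.from_matrix(Rm.T@Rt(tau)).as_rotvec().round(3))
E
python3 -c "
from h import *
plan([-150,70,215],0.785)
import cell;print([n for n in dir(cell) if n[0]!='_'])
try: print(pinch_z)
except Exception as e: print(e)"
```

```text
case tcp [-351.7  450.7  231.3] F [-0.6  0.5 -0.5] w 85.1 t 2.1 tool shift mm [-373.  -215.5   16.3]
rot rel [-0.219 -0.764 -0.53 ]
['Unreachable', 'camera', 'get_state', 'hand_in', 'pinch_z', 'place_of', 'silhouettes']
18.700000000000003
```

```bash
python3 -m jog '[[-0.031,-0.018,0.0014,0,0,-0.046,0],[-0.031,-0.018,0.0014,0,0,0,0],[-0.031,-0.018,0.0014,0,0,0,0],[-0.031,-0.018,0.0014,0,0,0,0],[-0.031,-0.018,0.0014,0,0,0,0],[-0.031,-0.018,0.0014,0,0,0,0],[-0.031,-0.018,0.0014,0,0,0,0],[-0.031,-0.018,0.0014,0,0,0,0],[-0.031,-0.018,0.0014,0,0,0,0],[-0.031,-0.018,0.0014,0,0,0,0],[-0.031,-0.018,0.0014,0,0,0,0],[-0.031,-0.018,0.0014,0,0,0,0]]'
python3 -c "
from h import *
plan([-150,70,215],0.785)"
```

```text
t: 3.3
position: [466.5, 182.4, 214.6]
eef_rot: [0.446, 3.109, 0.0]
contact_force: [0.4, 0.8, 0.7]
grip_width: 0.1
case tcp [-134.7   77.5  214.6] F [0.5 0.7 0.7] w 0.1 t 3.3 tool shift mm [  9.6 -14.   -0.4]
rot rel [-0.201 -0.767 -0.487]
```

```bash
python3 -m jog '[[0,0,0,0,0,-0.129,0],[0,0,0,0,0,-0.129,0],[0,0,0,0,0,-0.129,0],[0,0,0,0,0,-0.129,0],[0,0,0,0,-0.131,0,0],[0,0,0,0,-0.131,0,0],[0,0,0,0,-0.131,0,0],[0,0,0,0,-0.131,0,0],[0,0,0,0,-0.131,0,0],[0,0,0,0,-0.13,0,0]]'
python3 -c "
from h import *
plan([-80,70,135],0.785); print(get_state()['joints'].round(2))
save('wrist','w1.png'); save('scene','s1.png')"
```

```text
t: 4.3
position: [465.6, 183.7, 215.4]
eef_rot: [-0.271, 2.337, 0.114]
contact_force: [0.5, -0.2, -0.1]
grip_width: 0.3
case tcp [-135.3   79.   215.4] F [ 0.4 -0.3 -0.1] w 0.3 t 4.3 tool shift mm [18.3 -9.2 95.8]
rot rel [0.002 0.007 0.001]
[ 0.35 -0.6   2.13 -0.11  0.83 -1.41]
```

View pics/s1.png

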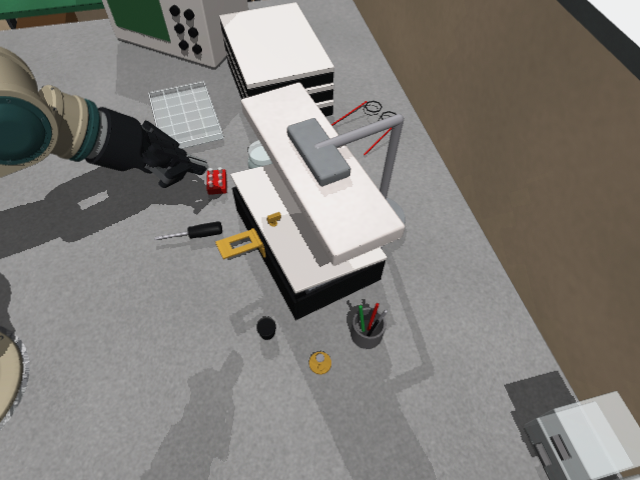

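View pics/w1.png

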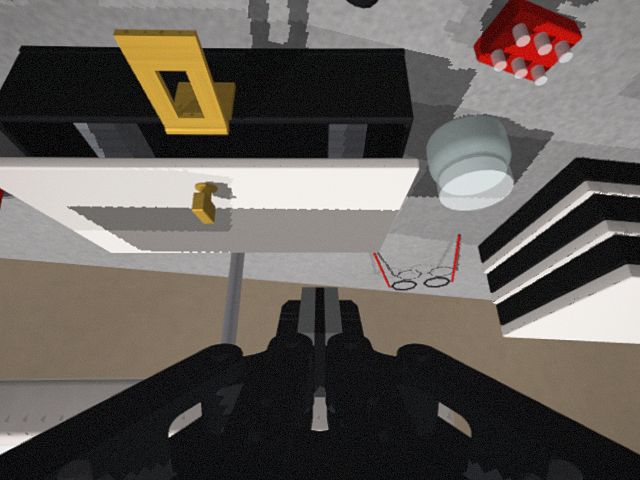

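Run:
```python
from h import *
c=camera('wrist'); M=np.array(c['mount']);print(M.round(2))
s,p,Rm=where()
T=np.eye(4);T[:3,:3]=Rm@M[:3,:3];T[:3,3]=Rm@M[:3,3]+s['position']
W=cloud(c,T); 
Wc=(W-C0)@RC
# fingers in tool frame
P=cloud(c,M); 
for (u,v) in [(310,290),(330,290),(320,300),(290,305),(350,305),(205,218),(205,200),(410,165),(1,170),(150,120),(120,32),(195,32),(165,132),(225,130)]:
    print((u,v),'tool',P[v,u].round(1),'case',Wc[v,u].round(1))
print('lid',[x['centre'] for x in place_of('wrist','staple_top')],[x['centre'] for x in place_of('wrist','hasp_hinge')],[x['centre'] for x in place_of('wrist','hasp_end')])
```

```text
[[  -0.     -0.96   -0.28   71.03]
 [   1.     -0.     -0.      0.32]
 [   0.     -0.28    0.96 -141.62]
 [   0.      0.      0.      1.  ]]
(310, 290) tool [11.1 -3.2 -6. ] case [-148.7   75.7  209.6]
(330, 290) tool [11.   4.1 -5.8] case [-148.5   83.1  209.5]
(320, 300) tool [ 11.1   0.4 -14.5] case [-154.7   79.4  215.6]
(290, 305) tool [  7.4 -10.3 -10.8] case [-149.4   68.7  215.6]
(350, 305) tool [ 6.9 11.2 -9.7] case [-148.3   90.2  215.1]
(205, 218) tool [ 10.  -73.3 110.1] case [-65.9   5.8 127.9]
(205, 200) tool [ 19.  -76.4 124. ] case [-62.5   2.8 111.7]
(410, 165) tool [ 26.2  92.1 271.5] case [ 35.8 171.5   2. ]
(1, 170) tool [  39.7 -196.5  112.7] case [ -84.9 -117.3  105.2]
(150, 120) tool [  70.1 -113.1  140. ] case [-87.4 -34.   64.4]
(120, 32) tool [ 128.2 -138.5  170.5] case [-107.2  -59.5    1.8]
(195, 32) tool [128.6 -86.4 169.3] case [-108.4   -7.3    2.4]
(165, 132) tool [ 63.2 -94.4 114.1] case [-100.8  -15.3   87.7]
(225, 130) tool [ 64.5 -58.  115.4] case [-100.9   21.1   85.9]
lid [[558.5, 124.8, 125.8]] [[525.5, 120.8, 82.4]] []
```

```bash
python3 -c "
from h import *
plan([-72,75,130],0.785)"
```

```text
case tcp [-134.3   78.9  216.6] F [-0.8 -0.3  0.4] w -0.1 t 4.6 tool shift mm [ 17.2  -4.1 105.2]
rot rel [0.002 0.001 0.001]
```

```bash
python3 -m jog '[[0.0043,-0.001,0.026,0,0,0,0],[0.0043,-0.001,0.026,0,0,0,0],[0.0043,-0.001,0.026,0,0,0,0],[0.0043,-0.001,0.026,0,0,0,0],[0,0,0,0,0,0,0]]'
python3 -c "
from h import *
plan([-72,75,88],0.785)"
```

```text
t: 5.1
position: [526.8, 193.4, 125.4]
eef_rot: [-0.272, 2.351, 0.111]
contact_force: [-0.7, -0.7, -1.2]
grip_width: 0.2
case tcp [-73.5  74.5 125.4] F [-0.8 -0.5 -1.2] w 0.2 t 5.1 tool shift mm [25.2  0.5 27.7]
rot rel [ 0.    -0.007  0.001]
```

```bash
python3 -m jog '[[0.0034,0,0.0036,0,0,0,0],[0.0034,0,0.0036,0,0,0,0],[0.0034,0,0.0036,0,0,0,0],[0.0034,0,0.0036,0,0,0,0],[0.0034,0,0.0036,0,0,0,0],[0.0034,0,0.0036,0,0,0,0],[0.0025,0,0.0025,0,0,0,0],[0,0,0,0,0,0,0]]'
python3 -c "
from h import *
plan([-72,75,88],0.785)"
```

```text
t: 5.9
position: [526.8, 193.9, 94.7]
eef_rot: [-0.272, 2.345, 0.112]
contact_force: [0.4, 0.1, -0.6]
grip_width: 0.3
case tcp [-73.4  75.   94.7] F [ 0.4 -0.  -0.6] w 0.3 t 5.9 tool shift mm [ 3.7 -0.   5.8]
rot rel [ 0.002 -0.001  0.002]
```

```bash
python3 -m jog '[[0.0014,0,0.0014,0,0,0,0],[0.0014,0,0.0014,0,0,0,0],[0.0014,0,0.0014,0,0,0,0],[0.0014,0,0.0014,0,0,0,0]]'
python3 -c "
from h import *
plan([-72,75,88],0.785);c=save('wrist','w2.png')"
```

```text
t: 6.3
position: [527.1, 194.0, 87.5]
eef_rot: [-0.272, 2.344, 0.113]
contact_force: [-1.7, -0.7, 0.8]
grip_width: -0.0
case tcp [-73.1  75.1  87.5] F [-1.8 -0.3  0.8] w -0.0 t 6.3 tool shift mm [-1.1 -0.1  0.5]
rot rel [0.002 0.    0.002]
```

View pics/w2.png

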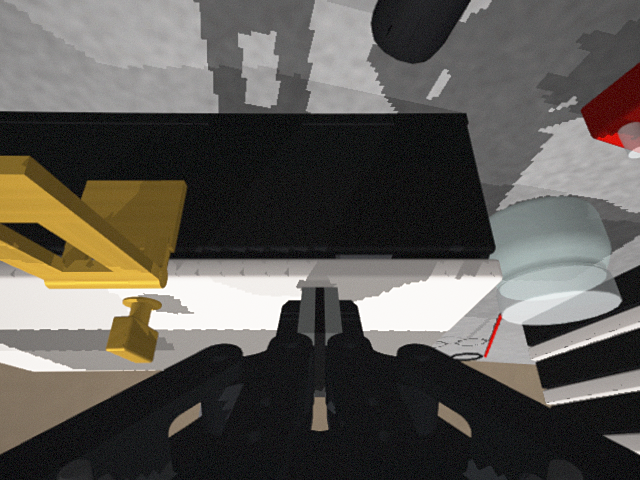

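```bash
python3 -m jog '[[0.0007,0,0.0007,0,0,0,0],[0.0007,0,0.0007,0,0,0,0],[0.0007,0,0.0007,0,0,0,0]]'; python3 -m jog '[[0.0007,0,0.0007,0,0,0,0],[0.0007,0,0.0007,0,0,0,0]]'
python3 - <<'E'
from h import *
plan([-72,75,88],0.785)
for n in('scene','top'):
    c=camera(n);W=cloud(c);L=(W-C0)@RC;rgb=c['color'].astype(int)
    m=(L[...,0]>-88)&(L[...,0]<-50)&(L[...,1]<-25)&(L[...,1]>-130)&(L[...,2]>60)&(L[...,2]<130)
    p=L[m]; f=np.polyfit(p[:,0],p[:,2],1); print(n,m.sum(),f[0],np.polyval(f,-85),np.polyval(f,-50))
E
```

```text
t: 6.65
position: [527.6, 194.2, 85.6]
eef_rot: [-0.272, 2.342, 0.113]
contact_force: [-6.5, -1.8, 8.4]
grip_width: 0.4
t: 6.85
position: [528.5, 194.5, 85.5]
eef_rot: [-0.272, 2.338, 0.114]
contact_force: [-9.6, -2.6, 16.8]
grip_width: 0.2
case tcp [-71.6  75.2  85.5] F [-10.   -0.4  16.8] w 0.2 t 6.85 tool shift mm [-1.5 -0.2 -2.1]
rot rel [0.002 0.006 0.001]
scene 1171 -0.0017322757895404887 80.53039742434471 80.46976777171079
top 1104 -0.003365446260871882 78.87698166519652 78.75919104606601
```

```bash
python3 -m jog '[[-0.012,0,-0.012,0,0,0,0],[0,0,-0.02,0,0,0,0.1],[0,-0.025,-0.03,0,0,0,0.1],[0,-0.025,-0.02,0,0,0,0.1],[0,-0.022,0,0,0,0,0.15],[0,0,0,0,0,0,0.2],[0,0,0,0,0,0,0.2],[0,0,0,0,0,0,0.2]]'
python3 - <<'E'
from h import *
from scipy.optimize import least_squares
s,p,Rm=where(); j=s['joints']; print(j.round(3))
plan([-130,0,140],.785)
S=[([.0525,1.401,1.689],np.hypot(170.4,496.3),230.9),([-.6,2.13,.83],np.hypot(465.6,183.7),215.4),(j[[1,2,4]],np.hypot(*s['position'][:2]),s['position'][2])]
def f(x):
    a,h,L1,L2,L3=x;o=[]
    for q,r,z in S:
        t1=q[0];t2=t1+q[1];t3=t2+q[2]
        o+=[a+L1*np.sin(t1)+L2*np.sin(t2)+L3*np.sin(t3)-r,h+L1*np.cos(t1)+L2*np.cos(t2)+L3*np.cos(t3)-z]
    return np.r_[o,(np.array(x)-[0,150,400,400,250])*.01]
g=least_squares(f,[0,150,400,400,250]);print(g.x.round(1),g.fun.round(1))
c=save('wrist','w3.png');M=np.array(c['mount']);s,p,Rm=where()
T=np.eye(4);T[:3,:3]=Rm@M[:3,:3];T[:3,3]=Rm@M[:3,3]+s['position']
Wc=(cloud(c,T)-C0)@RC; np.save('wc.npy',Wc)
E
```

```text
t: 7.75
position: [495.1, 113.1, 148.5]
eef_rot: [-0.273, 2.345, 0.113]
contact_force: [0.3, 0.5, 0.6]
grip_width: 16.9
[ 0.1   -0.506  2.203  0.15   0.67  -1.781]
case tcp [-122.6    3.5  148.5] F [0.4 0.4 0.6] w 16.9 t 7.75 tool shift mm [11.3 -3.5  0.8]
rot rel [ 0.002 -0.001  0.002]
[102.4 122.5 210.7 412.5 146.2] [-1.8  4.1 -2.  -5.9  3.8  1.7  1.  -0.3 -1.9  0.1 -1. ]
```

View pics/w3.png

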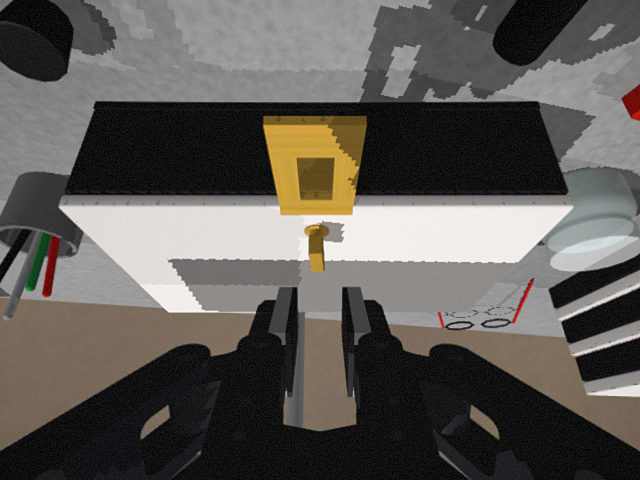

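```bash
cat > fk.py <<'E'
from h import *
from scipy.optimize import least_squares
def fk(q,x):
    a,h,L1,L2,e,L3=x; E=lambda ax,t:R.from_euler(ax,t).as_matrix()
    A=E('z',q[0]); p=A@[a,0,h]; A=A@E('y',q[1]); p=p+A@[0,0,L1]; A=A@E('y',q[2]); p=p+A@[e,0,L2]; A=A@E('z',q[3])@E('y',q[4]); p=p+A@[0,0,L3]; return p,A@E('z',q[5])
E
python3 - <<'E'
from fk import *
s=get_state()
D=[([1.1697,.05284,1.40175,0,1.68862,-.0703],[170.5,496.5,231]),([.35,-.6,2.13,-.11,.83,-1.41],[465.6,183.7,215.4]),(s['joints'],s['position'])]
W=[1,.3,1]
f=lambda x:np.r_[np.concatenate([w*(fk(q,x)[0]-p) for w,(q,p) in zip(W,D)]),(x-[50,300,400,400,0,250])*.003]
g=least_squares(f,[50,300,400,400,0,250]);print(g.x.round(1),g.fun.round(2))
A=fk(s['joints'],g.x)[1];print(A.round(2),R.from_rotvec(s['eef_rot']).as_matrix().round(2))
np.save('fk.npy',g.x)
lo=[-2.9,-.91,.12,-1.06,.26,-2.93];hi=[2.9,2.17,2.37,4.2,2.73,2.93]
off=A.T@R.from_rotvec(s['eef_rot']).as_matrix()
for tau in(.6,.785,1.0,1.2):
  for t in([-122,0,148],[-164,0,75],[-164,0,65],[-140,0,120],[-60,0,92]):
    h=lambda q:np.r_[(fk(q,g.x)[0]-toworld(t))/100,(fk(q,g.x)[1]@off-Rt(tau)).ravel()]
    r=least_squares(h,np.clip(s['joints'],np.array(lo)+.01,np.array(hi)-.01),bounds=(lo,hi)); print(tau,t,r.x.round(2),'err',np.sqrt(2*r.cost).round(3))
E
```

```text
[-248.4  291.3  724.2  710.5  253.4  615.1] [ 3.407e+01 -1.413e+01 -9.700e-01  5.250e+00 -1.812e+01  4.650e+00
  6.800e-01 -5.830e+00 -4.200e-01 -9.000e-01 -3.000e-02  9.700e-01
  9.300e-01  7.600e-01  1.100e+00]
[[ 0.23 -0.69  0.69]
 [-0.97 -0.16  0.16]
 [-0.   -0.71 -0.71]] [[-0.69 -0.23  0.69]
 [-0.16  0.97  0.16]
 [-0.71  0.   -0.71]]
0.6 [-122, 0, 148] [ 0.19 -0.4   2.04  0.03  0.9  -1.62] err 0.0
0.6 [-164, 0, 75] [ 0.18 -0.41  2.15  0.04  0.8  -1.64] err 0.0
0.6 [-164, 0, 65] [ 0.18 -0.4   2.16  0.04  0.78 -1.64] err 0.0
0.6 [-140, 0, 120] [ 0.19 -0.41  2.09  0.03  0.86 -1.62] err 0.0
0.6 [-60, 0, 92] [ 0.2  -0.24  2.02  0.02  0.76 -1.61] err 0.0
0.785 [-122, 0, 148] [ 0.15 -0.5   2.2   0.09  0.66 -1.7 ] err 0.0
0.785 [-164, 0, 75] [ 0.05 -0.5   2.31  0.24  0.57 -1.9 ] err 0.0
0.785 [-164, 0, 65] [ 0.05 -0.49  2.32  0.25  0.54 -1.91] err 0.0
0.785 [-140, 0, 120] [ 0.13 -0.51  2.25  0.12  0.63 -1.75] err 0.0
0.785 [-60, 0, 92] [ 0.19 -0.31  2.18  0.06  0.48 -1.66] err 0.0
1.0 [-122, 0, 148] [ 0.69 -0.56  2.37 -0.8   0.55 -0.58] err 0.029
1.0 [-164, 0, 75] [-0.69 -0.51  2.37  0.89  0.89 -2.93] err 0.202
1.0 [-164, 0, 65] [-0.66 -0.48  2.37  0.89  0.86 -2.93] err 0.212
1.0 [-140, 0, 120] [ 0.38 -0.55  2.37 -0.33  0.42 -1.18] err 0.1
1.0 [-60, 0, 92] [-0.05 -0.28  2.35  1.22  0.26 -2.93] err 0.021
1.2 [-122, 0, 148] [ 0.28 -0.55  2.37 -0.15  0.33 -1.41] err 0.301
1.2 [-164, 0, 75] [-0.67 -0.5   2.37  0.9   0.87 -2.93] err 0.474
1.2 [-164, 0, 65] [-0.64 -0.48  2.37  0.91  0.84 -2.93] err 0.485
1.2 [-140, 0, 120] [ 0.27 -0.55  2.37 -0.11  0.38 -1.45] err 0.374
1.2 [-60, 0, 92] [-0.05 -0.29  2.35  1.24  0.26 -2.93] err 0.278
```

```bash
cat > fk.py <<'E'
from h import *
from scipy.optimize import least_squares
def fk(q,x):
    a,h,L1,L2,e,L3,b=x; E=lambda ax,t:R.from_euler(ax,t).as_matrix()
    A=E('z',q[0]); p=A@[a,b,h]; A=A@E('y',q[1]); p=p+A@[0,0,L1]; A=A@E('y',q[2]); p=p+A@[e,0,L2]; A=A@E('z',q[3])@E('y',q[4]); p=p+A@[0,0,L3]; return p,A@E('z',q[5])@E('z',np.pi/2)
lo=np.array([-2.9,-.91,.12,-1.06,.26,-2.93]);hi=np.array([2.9,2.17,2.37,4.2,2.73,2.93])
def ik(t,tau,q0,x):
    h=lambda q:np.r_[(fk(q,x)[0]-toworld(t))/100,(fk(q,x)[1]-Rt(tau)).ravel()]
    return least_squares(h,np.clip(q0,lo+.01,hi-.01),bounds=(lo,hi))
E
python3 - <<'E'
from fk import *
s=get_state()
D=[([1.1697,.05284,1.40175,0,1.68862,-.0703],[170.5,496.5,231]),([.35,-.6,2.13,-.11,.83,-1.41],[465.6,183.7,215.4]),(s['joints'],s['position'])]
W=[1,.3,1]; x0=np.array([0,250,400,400,0,300,36])
f=lambda x:np.r_[np.concatenate([w*(fk(q,x)[0]-p) for w,(q,p) in zip(W,D)]),(x-x0)*.003]
g=least_squares(f,x0);print(g.x.round(1),g.fun.round(2))
A=fk(s['joints'],g.x)[1];print((A-R.from_rotvec(s['eef_rot']).as_matrix()).round(2))
np.save('fk.npy',g.x)
for tau in(.6,.785,.9):
  for t in([-122,0,148],[-164,0,75],[-164,0,65],[-140,0,120],[-60,0,92]):
    r=ik(t,tau,s['joints'],g.x); print(tau,t,r.x.round(2),'err',np.sqrt(2*r.cost).round(3))
E
```

```text
[ -7.3 222.2 351.8 502.5 118.4 283.2  36.7] [ 0.15 -0.07  0.02 -0.08  0.25 -0.11 -0.01  0.08  0.01 -0.02 -0.08 -0.14
  0.31  0.36 -0.05  0.  ]
[[ 0.  0. -0.]
 [-0. -0. -0.]
 [ 0. -0.  0.]]
0.6 [-122, 0, 148] [ 0.11 -0.39  2.06  0.09  0.88 -1.73] err 0.0
0.6 [-164, 0, 75] [ 0.09 -0.44  2.24  0.12  0.74 -1.77] err 0.0
0.6 [-164, 0, 65] [ 0.09 -0.42  2.25  0.12  0.72 -1.78] err 0.0
0.6 [-140, 0, 120] [ 0.1  -0.42  2.14  0.1   0.83 -1.74] err 0.0
0.6 [-60, 0, 92] [ 0.13 -0.11  1.94  0.09  0.71 -1.72] err 0.0
0.785 [-122, 0, 148] [ 0.09 -0.5   2.2   0.16  0.67 -1.79] err 0.0
0.785 [-164, 0, 75] [ 0.07 -0.53  2.37  0.21  0.55 -1.87] err 0.022
0.785 [-164, 0, 65] [ 0.07 -0.5   2.37  0.22  0.52 -1.88] err 0.032
0.785 [-140, 0, 120] [ 0.08 -0.53  2.28  0.18  0.62 -1.82] err 0.0
0.785 [-60, 0, 92] [ 0.11 -0.17  2.08  0.18  0.46 -1.82] err 0.0
0.9 [-122, 0, 148] [ 0.08 -0.56  2.29  0.23  0.53 -1.87] err 0.0
0.9 [-164, 0, 75] [ 0.07 -0.51  2.37  0.25  0.5  -1.9 ] err 0.162
0.9 [-164, 0, 65] [ 0.07 -0.48  2.37  0.26  0.47 -1.92] err 0.17
0.9 [-140, 0, 120] [ 0.07 -0.58  2.36  0.27  0.48 -1.91] err 0.0
0.9 [-60, 0, 92] [ 0.11 -0.19  2.15  0.33  0.3  -1.96] err 0.0
```

```bash
python3 - <<'E'
from h import *
W=np.load('wc.npy'); im=cv2.imread('pics/w3.png').astype(int)
br=(im[...,2]-im[...,0]>50)
def show(n,m):
    p=W[m&np.isfinite(W[...,0])]; r=cv2.minAreaRect(p[:,:2].astype(np.float32)); print(n,len(p),cv2.boxPoints(r).round(1).tolist(),'z',np.percentile(p[:,2],[5,50,95]).round(1)); return p
v,u=np.mgrid[:480,:640]
hm=br&(v>128)&(v<212)&(u>255)&(u<375)
p=show('hasp plate',hm); f=np.polyfit(p[:,0],p[:,2],1); print('slope',f,[np.polyval(f,x) for x in(-95,-160)])
p=show('wing',br&(v>243)&(v<275)&(u>300)&(u<332))
p=show('wing/post',br&(v>222)&(v<275)&(u>300)&(u<332))
for a in[(265,116),(366,117),(282,212),(352,212),(266,126),(364,126),(308,262),(322,262),(309,270),(324,269),(315,248),(318,268)]: print(a,W[a[1],a[0]].round(1))
for a in[(294,296),(346,296),(275,306),(364,306),(200,200),(450,200)]: print(a,W[a[1],a[0]].round(1))
E
python3 -c "
import cv2
i=cv2.imread('pics/w3.png')[100:310,230:400];cv2.imwrite('pics/w3c.png',cv2.resize(i,None,fx=2.8,fy=2.8))"
```

```text
hasp plate 7220 [[-161.1999969482422, 21.200000762939453], [-161.1999969482422, -29.799999237060547], [-87.19999694824219, -29.799999237060547], [-87.19999694824219, 21.200000762939453]] z [54.2 88.1 90.9]
slope [-0.34693806 39.41944688] [np.float64(72.37856264719339), np.float64(94.92953659348932)]
wing 383 [[-77.19999694824219, 5.400000095367432], [-76.80000305175781, -2.4000000953674316], [-52.20000076293945, -0.8999999761581421], [-52.70000076293945, 6.900000095367432]] z [ 95.3 101.  101.7]
wing/post 730 [[-78.5, -1.7999999523162842], [-55.29999923706055, -7.699999809265137], [-51.79999923706055, 6.400000095367432], [-74.9000015258789, 12.199999809265137]] z [ 80.   95.3 101.6]
(265, 116) [-163.6  -16.3   87.6]
(366, 117) [-88.4  33.1  11.9]
(282, 212) [-95.2 -15.5  86.3]
(352, 212) [-94.   21.1  85.5]
(266, 126) [-162.6  -15.8   91.7]
(364, 126) [-162.6   20.2   91.5]
(308, 262) [-18.8  -3.8  79.1]
(322, 262) [-66.1   5.5 101.4]
(309, 270) [-5.5 -3.3 79.2]
(324, 269) [-54.4   6.8 100.4]
(315, 248) [-75.5   1.6  97.2]
(318, 268) [-58.4   3.3 101.6]
(294, 296) [-137.9   -5.1  148.4]
(346, 296) [-138.2   13.3  148.5]
(275, 306) [-144.2  -10.9  154.3]
(364, 306) [-142.6   18.9  153.7]
(200, 200) [-89.1 -61.3  74.8]
(450, 200) [-87.9  76.   73.8]
```

View pics/w3c.png

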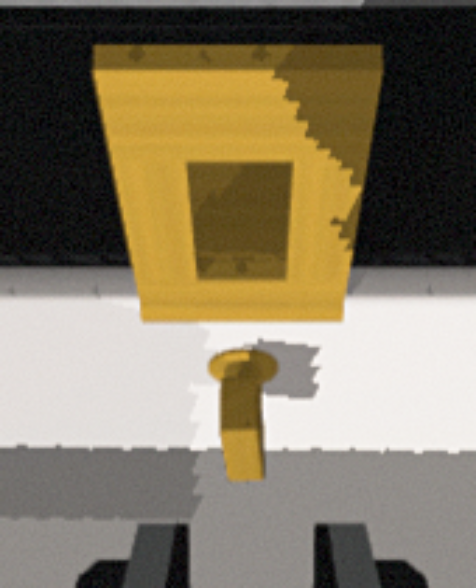

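```bash
sed -i 's/C0=np.array(\[615.3,137.5,0.\])/C0=np.array([614.85,139.45,0.])/' h.py
python3 - <<'E'
from fk import *
x=np.load('fk.npy'); q=get_state()['joints']
for tau in(.65,.7,.6):
  for t in([-216,0,131],[-200,0,115],[-180,0,88],[-167.5,0,67],[-167,0,75]):
    r=ik(t,tau,q,x); print(tau,t,r.x.round(2),'err',np.sqrt(2*r.cost).round(3))
plan([-195,0,120],.65)
E
```

```text
0.65 [-216, 0, 131] [ 0.06 -0.82  2.37  0.12  0.96 -1.78] err 0.0
0.65 [-200, 0, 115] [ 0.07 -0.72  2.34  0.12  0.87 -1.78] err 0.0
0.65 [-180, 0, 88] [ 0.08 -0.57  2.32  0.13  0.75 -1.78] err 0.0
0.65 [-167.5, 0, 67] [ 0.09 -0.47  2.3   0.14  0.67 -1.79] err 0.0
0.65 [-167, 0, 75] [ 0.09 -0.48  2.29  0.13  0.69 -1.78] err 0.0
0.7 [-216, 0, 131] [ 0.06 -0.82  2.37  0.13  0.94 -1.78] err 0.059
0.7 [-200, 0, 115] [ 0.07 -0.74  2.37  0.14  0.84 -1.79] err 0.025
0.7 [-180, 0, 88] [ 0.08 -0.61  2.36  0.15  0.7  -1.8 ] err 0.0
0.7 [-167.5, 0, 67] [ 0.08 -0.5   2.34  0.16  0.61 -1.81] err 0.0
0.7 [-167, 0, 75] [ 0.08 -0.51  2.33  0.16  0.64 -1.81] err 0.0
0.6 [-216, 0, 131] [ 0.07 -0.77  2.32  0.11  1.   -1.76] err 0.0
0.6 [-200, 0, 115] [ 0.08 -0.67  2.3   0.11  0.92 -1.76] err 0.0
0.6 [-180, 0, 88] [ 0.09 -0.53  2.28  0.11  0.8  -1.76] err 0.0
0.6 [-167.5, 0, 67] [ 0.1  -0.44  2.26  0.11  0.73 -1.77] err 0.0
0.6 [-167, 0, 75] [ 0.1  -0.45  2.25  0.11  0.75 -1.76] err 0.0
case tcp [-122.5    1.7  148.5] F [ 0.2  0.2 -0.2] w 17.3 t 7.8 tool shift mm [ 71.4  -1.5 -31. ]
rot rel [0.002 0.134 0.002]
```

```bash
python3 -m jog '[[0,0,-0.005,0,0.134,0,0.2],[0.0166,-0.0003,-0.0028,0,0,0,0.2],[0.0166,-0.0003,-0.0028,0,0,0,0.2],[0.0166,-0.0003,-0.0028,0,0,0,0.2],[0.0166,-0.0003,-0.0028,0,0,0,0.2],[0.0166,-0.0003,-0.0028,0,0,0,0.2],[0,0,0,0,0,0,0.2]]'
python3 -c "
from h import *
plan([-167.5,0,67],0.65);print(get_state()['joints'].round(2))"
```

```text
t: 8.5
position: [418.4, 93.7, 111.8]
eef_rot: [-0.289, 2.479, 0.098]
contact_force: [0.2, 0.6, 0.3]
grip_width: 17.3
case tcp [-201.7   -0.   111.8] F [0.3 0.5 0.3] w 17.3 t 8.5 tool shift mm [-0.2 -0.1 56.4]
rot rel [ 0.002 -0.001  0.002]
[ 0.07 -0.72  2.35  0.13  0.87 -1.78]
```

```bash
python3 -m jog '[[0,0,0.0094,0,0,0,0.2],[0,0,0.0094,0,0,0,0.2],[0,0,0.0094,0,0,0,0.2],[0,0,0.0094,0,0,0,0.2],[0,0,0.0094,0,0,0,0.2],[0,0,0.0094,0,0,0,0.2],[0,0,0,0,0,0,0.2]]'
python3 -c "
from h import *
plan([-167.5,0,67],0.65)
c=save('wrist','w4.png');c=save('scene','s4.png');i=c['color'][170:290,160:330,::-1];cv2.imwrite('pics/s4c.png',cv2.resize(i,None,fx=4,fy=4))"
```

```text
t: 9.2
position: [453.3, 101.7, 67.7]
eef_rot: [-0.289, 2.479, 0.098]
contact_force: [-0.2, -0.6, -0.3]
grip_width: 17.3
case tcp [-1.659e+02 -1.000e-01  6.770e+01] F [-0.3 -0.5 -0.3] w 17.3 t 9.2 tool shift mm [ 1.7  0.1 -0.4]
rot rel [ 0.002 -0.001  0.002]
```

View pics/w4.png

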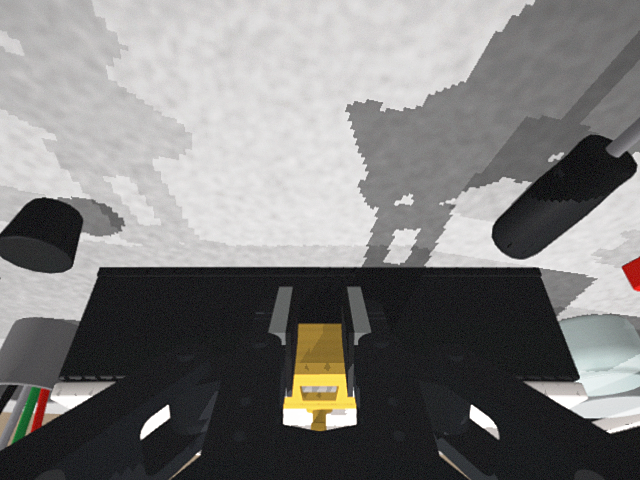

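View pics/s4c.png

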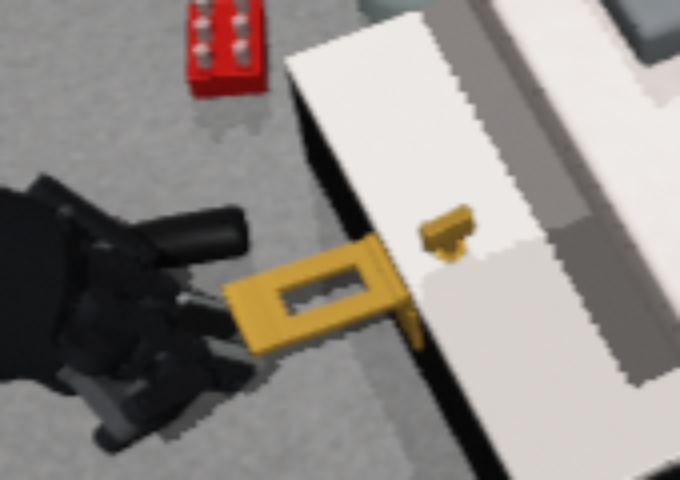

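```bash
cat > path.py <<'E'
from h import *
tau=.65; H=np.array([-95,83.]); nf=np.array([np.cos(tau),np.sin(tau)]); sf=np.array([-np.sin(tau),np.cos(tau)])
def tcp(th):
    d=np.array([np.cos(th),np.sin(th)]); n=np.array([-np.sin(th),np.cos(th)])
    if th>np.pi/2+tau: return H+70*d+2*n-14*sf-11*nf
    if th>tau: return H+56*d+2*n-11*nf
    return H+34*d+2*n+11*nf
def rows(a):
    s,p,Rm=where(); c=p[[0,2]]; print('at',p.round(1),'F',(RC.T@s['contact_force']).round(1))
    for t in a:
        w=tcp(np.radians(t)); d=w-c; c=w
        print(t,w.round(1),'x %.1f z %.1f'%(-nf@d, -sf@d))
E
python3 -c "
from path import *
rows([175,168,160,152,144,136,128,120,112,104,96,88,80,72,64,56,48,40,37,30,24,18,12,6,0])"
```

```text
at [-166.    -0.3   68.7] F [-0.1 -0.1 -0.6]
175 [-165.2   69.3] x -1.0 z 0.0
168 [-164.2   77.8] x -6.0 z -6.1
160 [-161.7   87.3] x -7.7 z -6.1
152 [-158.    96.3] x -8.4 z -4.9
144 [-153.1  104.7] x -9.0 z -3.7
136 [-147.   112.4] x -9.5 z -2.4
128 [-140.   119.1] x -9.7 z -1.1
120 [-133.5  123.8] x -8.0 z 0.2
112 [-126.6  127.5] x -7.7 z 1.2
104 [-119.2  130.2] x -7.5 z 2.3
96 [-111.6  131.8] x -7.1 z 3.3
88 [-103.8  132.4] x -6.5 z 4.3
80 [-96.  131.8] x -5.9 z 5.1
72 [-88.4 130.2] x -5.1 z 5.9
64 [-81.  127.6] x -4.2 z 6.6
56 [-74.1 123.9] x -3.3 z 7.1
48 [-67.8 119.3] x -2.3 z 7.5
40 [-62.1 113.9] x -1.2 z 7.7
37 [-60.3 111.7] x -0.2 z 2.8
30 [-57.8 108.4] x 0.0 z 4.2
24 [-56.  105.3] x 0.4 z 3.5
18 [-54.5 102.1] x 0.8 z 3.5
12 [-53.4  98.7] x 1.2 z 3.4
6 [-52.6  95.2] x 1.5 z 3.2
0 [-52.2  91.7] x 1.8 z 3.1
```

```bash
python3 -m jog '[[-0.001,0,0,0,0,0,0.2],[-0.003,0,-0.003,0,0,0,0.2],[-0.003,0,-0.003,0,0,0,0.2],[-0.0038,0,-0.003,0,0,0,0.2],[-0.0039,0,-0.003,0,0,0,0.2],[-0.0042,0,-0.0025,0,0,0,0.2],[-0.0042,0,-0.0024,0,0,0,0.2],[-0.0045,0,-0.0019,0,0,0,0.2],[-0.0045,0,-0.0018,0,0,0,0.2]]'
python3 -c "
from path import *
rows([136,128,120])
c=save('scene','s5.png');i=c['color'][170:290,160:330,::-1];cv2.imwrite('pics/s5c.png',cv2.resize(i,None,fx=4,fy=4))"
```

```text
t: 10.2
position: [466.1, 104.1, 105.1]
eef_rot: [-0.287, 2.476, 0.097]
contact_force: [-1.4, -0.7, -0.0]
grip_width: 17.0
at [-152.9   -0.7  105.1] F [-1.5 -0.4 -0. ]
136 [-147.   112.4] x -9.1 z -2.3
128 [-140.   119.1] x -9.7 z -1.1
120 [-133.5  123.8] x -8.0 z 0.2
```

View pics/s5c.png

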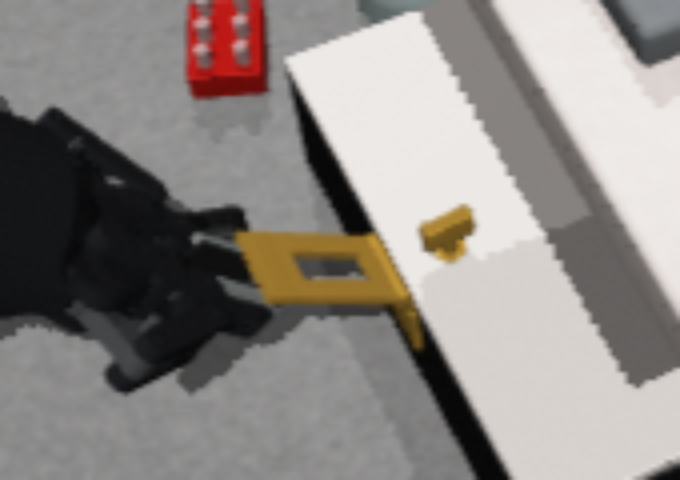

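The hasp is lifting: its free end is now at crop pixel (255,265), resting on both fingers. I'll continue along the arc.

```bash
python3 -m jog '[[-0.0047,0,-0.0012,0,0,0,0.2],[-0.0047,0,-0.0012,0,0,0,0.2],[-0.0048,0,-0.0006,0,0,0,0.2],[-0.0048,0,-0.0005,0,0,0,0.2],[-0.004,0.0003,0.0001,0,0,0,0.2],[-0.004,0.0003,0.0001,0,0,0,0.2],[-0.0038,0,0.0006,0,0,0,0.2],[-0.0038,0,0.0006,0,0,0,0.2],[-0.0038,0,0.0011,0,0,0,0.2],[-0.0038,0,0.0011,0,0,0,0.2],[-0.0036,0,0.0016,0,0,0,0.2],[-0.0036,0,0.0016,0,0,0,0.2]]'
python3 -c "
from path import *
rows([88,80])
c=save('scene','s6.png');i=c['color'][150:270,190:360,::-1];cv2.imwrite('pics/s6c.png',cv2.resize(i,None,fx=4,fy=4))"
```

```text
t: 11.45
position: [506.2, 114.2, 132.0]
eef_rot: [-0.287, 2.476, 0.097]
contact_force: [-0.5, -0.7, 0.2]
grip_width: 17.2
at [-1.116e+02  1.000e-01  1.320e+02] F [-0.6 -0.6  0.2]
88 [-103.8  132.4] x -6.4 z 4.4
80 [-96.  131.8] x -5.9 z 5.1
```

View pics/s6c.png

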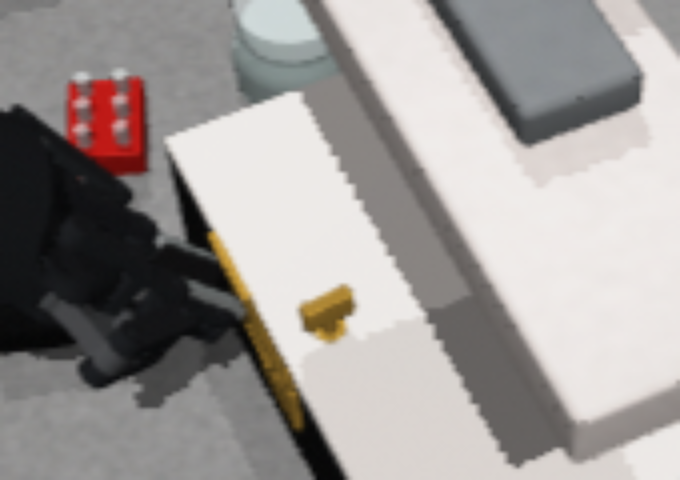

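```bash
python3 -m jog '[[-0.0032,0,0.0022,0,0,0,0.2],[-0.0032,0,0.0022,0,0,0,0.2],[-0.003,0,0.0026,0,0,0,0.2],[-0.003,0,0.0026,0,0,0,0.2],[-0.0026,0,0.003,0,0,0,0.2],[-0.0026,0,0.003,0,0,0,0.2],[-0.0021,0,0.0033,0,0,0,0.2],[-0.0021,0,0.0033,0,0,0,0.2],[-0.0016,0,0.0036,0,0,0,0.2],[-0.0016,0,0.0036,0,0,0,0.2]]'
python3 -c "
from path import *
rows([48,40,37])
c=save('wrist','w7.png')
c=save('scene','s7.png');i=c['color'][150:270,190:360,::-1];cv2.imwrite('pics/s7c.png',cv2.resize(i,None,fx=4,fy=4))"
```

```text
t: 12.5
position: [542.8, 122.8, 123.4]
eef_rot: [-0.287, 2.476, 0.097]
contact_force: [-0.5, -0.1, 0.2]
grip_width: 17.0
at [-7.390e+01  1.000e-01  1.234e+02] F [-0.5  0.   0.2]
48 [-67.8 119.3] x -2.4 z 7.0
40 [-62.1 113.9] x -1.2 z 7.7
37 [-60.3 111.7] x -0.2 z 2.8
```

View pics/s7c.png

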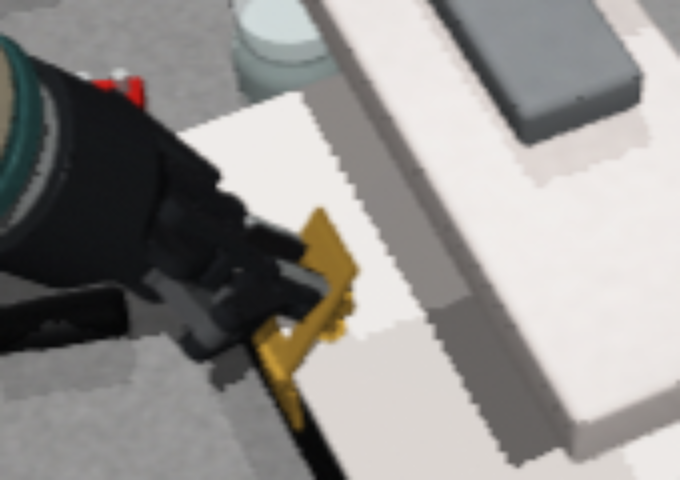

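View pics/w7.png

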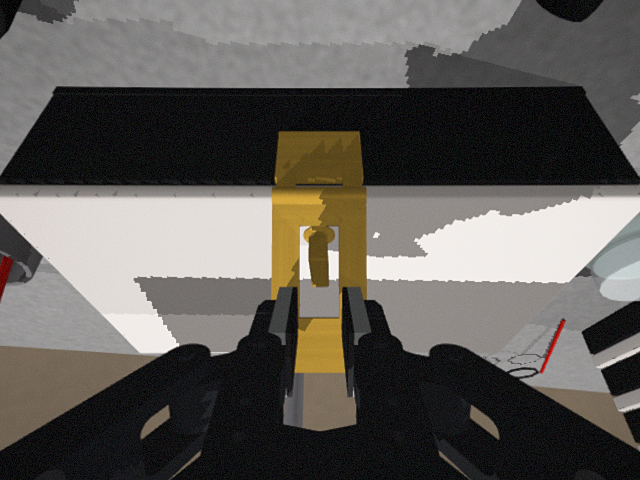

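```bash
python3 -m jog '[[-0.0012,0,0.0036,0,0,0,0.2],[-0.0012,0,0.0036,0,0,0,0.2],[-0.0006,0,0.0038,0,0,0,0.2],[-0.0006,0,0.0038,0,0,0,0.2],[-0.0002,0,0.0028,0,0,0,0.2],[0,0,0.0042,0,0,0,0.2],[0.0004,0,0.0035,0,0,0,0.2],[0.0008,0,0.0035,0,0,0,0.2],[0.0012,0,0.0034,0,0,0,0.2],[0.0015,0,0.0032,0,0,0,0.2]]'
python3 -c "
from path import *
rows([0])
c=save('wrist','w8.png')"
```

```text
t: 13.6
position: [563.7, 127.7, 95.4]
eef_rot: [-0.287, 2.476, 0.097]
contact_force: [0.1, 0.0, 1.4]
grip_width: 17.6
at [-52.5   0.2  95.4] F [0.1 0.  1.4]
0 [-52.2  91.7] x 2.1 z 3.2
```

View pics/w8.png

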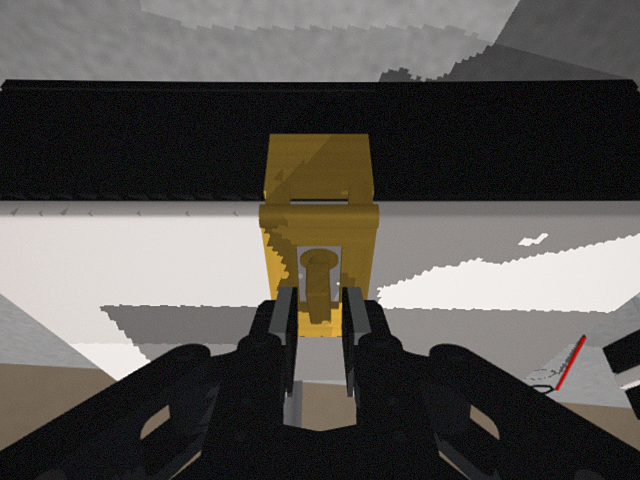

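Hasp nearly flat, with the wing centred in the slot at (320,290). I'll press down until the force rises.

```bash
python3 -m jog '[[0.001,0,0.0016,0,0,0,0.2],[0.001,0,0.0016,0,0,0,0.2],[0.0008,0,0.0012,0,0,0,0.2]]';python3 -m jog '[[0.0007,0,0.001,0,0,0,0.2],[0.0007,0,0.001,0,0,0,0.2]]';python3 -m jog '[[0.0007,0,0.001,0,0,0,0.2],[0.0007,0,0.001,0,0,0,0.2]]'
```

```text
t: 13.95
position: [563.9, 127.7, 90.2]
eef_rot: [-0.287, 2.476, 0.097]
contact_force: [-0.4, 0.2, 1.3]
grip_width: 17.1
t: 14.15
position: [564.7, 127.9, 89.5]
eef_rot: [-0.287, 2.473, 0.097]
contact_force: [-8.2, -1.4, 13.6]
grip_width: 17.1
t: 14.35
position: [565.8, 128.1, 89.2]
eef_rot: [-0.287, 2.47, 0.097]
contact_force: [-18.9, -4.4, 26.5]
grip_width: 17.1
```

```bash
python3 -m jog '[[-0.003,0,-0.004,0,0,0,0.2],[-0.004,0,-0.014,0,0,0,0.2],[0,0,-0.025,0,0,0,0.2],[0,0,-0.025,0,0,0,0],[0,0,0,0,0,0,0],[0,0,0,0,0,0,0],[0,0,0,0,0,0,0]]'
python3 - <<'E'
from h import *
plan([-90,14,115],.65)
s,p,Rm=where();c=save('wrist','w9.png');M=np.array(c['mount'])
T=np.eye(4);T[:3,:3]=Rm@M[:3,:3];T[:3,3]=Rm@M[:3,3]+s['position']
W=(cloud(c,T)-C0)@RC; np.save('wc.npy',W)
im=c['color'].astype(int); br=(im[...,0]-im[...,2]>40)
m=br&(W[...,2]>95)&(W[...,0]>-90)&(W[...,0]<-40)
p=W[m];r=cv2.minAreaRect(p[:,:2].astype(np.float32)); print('wing',len(p),cv2.boxPoints(r).round(1).tolist(),p[:,2].max())
m=br&(W[...,2]<92)&(W[...,2]>78)&(W[...,0]>-105)&(W[...,0]<-15)&(abs(W[...,1])<25)
p=W[m];r=cv2.minAreaRect(p[:,:2].astype(np.float32)); print('hasp',len(p),cv2.boxPoints(r).round(1).tolist(),np.polyfit(p[:,0],p[:,2],1),np.median(p[:,2]))
E
```

```text
t: 15.05
position: [529.0, 119.6, 142.2]
eef_rot: [-0.288, 2.479, 0.097]
contact_force: [0.8, 0.2, -0.8]
grip_width: -0.2
case tcp [-8.820e+01  1.000e-01  1.422e+02] F [ 0.8  0.1 -0.8] w -0.2 t 15.05 tool shift mm [17.9 13.9 20.6]
rot rel [ 0.002 -0.001  0.002]
wing 592 [[-77.4000015258789, 3.299999952316284], [-77.0, -4.699999809265137], [-51.099998474121094, -3.200000047683716], [-51.5, 4.800000190734863]] 102.31930119840116
hasp 5630 [[-99.0, 19.700000762939453], [-98.69999694824219, -20.200000762939453], [-18.200000762939453, -19.700000762939453], [-18.399999618530273, 20.299999237060547]] [-5.07409026e-03  8.38511040e+01] 84.3366160063164
```

View pics/w9.png

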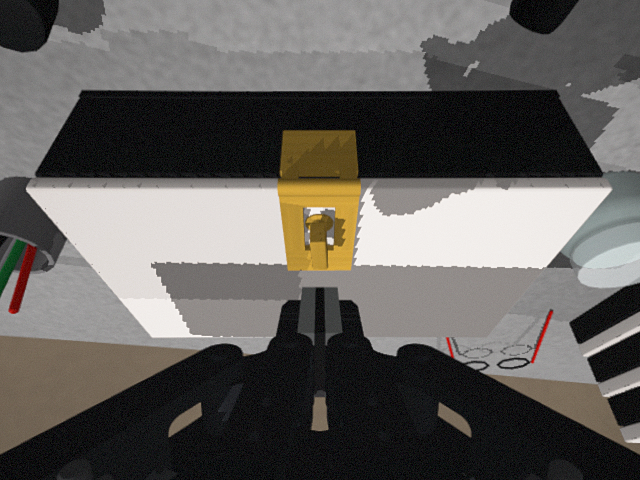

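```bash
python3 -m jog '[[0.0083,0.006,-0.0055,0,0,0,0],[0.0083,0.006,-0.0055,0,0,0,0],[0.0083,0.006,-0.0055,0,0,0,0],[0,0,0.012,0,0,0,0],[0,0,0.012,0,0,0,0],[0,0,0.012,0,0,0,0],[0,0,0,0,0,0,0]]'
python3 -c "
from h import *
plan([-82,18,92],.65)"
```

```text
t: 15.8
position: [516.7, 135.3, 110.2]
eef_rot: [-0.288, 2.481, 0.097]
contact_force: [-0.5, -0.1, -0.3]
grip_width: -0.4
case tcp [-96.5  18.2 110.2] F [-0.5  0.  -0.3] w -0.4 t 15.8 tool shift mm [-0.6 -0.2 23.3]
rot rel [ 0.002 -0.004  0.002]
```

```bash
python3 -m jog '[[0,0,0.008,0,0,0,0],[0,0,0.008,0,0,0,0],[-0.0006,0,0.007,0,0,0,0],[0,0,0,0,0,0,0]]'
python3 -c "
from h import *
plan([-82,10,92],.65)
c=save('wrist','w10.png');c=save('scene','s10.png');i=c['color'][150:270,190:360,::-1];cv2.imwrite('pics/s10c.png',cv2.resize(i,None,fx=4,fy=4))"
```

```text
t: 16.2
position: [531.3, 138.6, 94.0]
eef_rot: [-0.288, 2.478, 0.097]
contact_force: [-0.7, -0.2, 0.8]
grip_width: -0.3
case tcp [-81.5  18.1  94. ] F [-0.7  0.   0.8] w -0.3 t 16.2 tool shift mm [ 1.6 -8.1  1.3]
rot rel [ 0.001 -0.001  0.002]
```

View pics/w10.png

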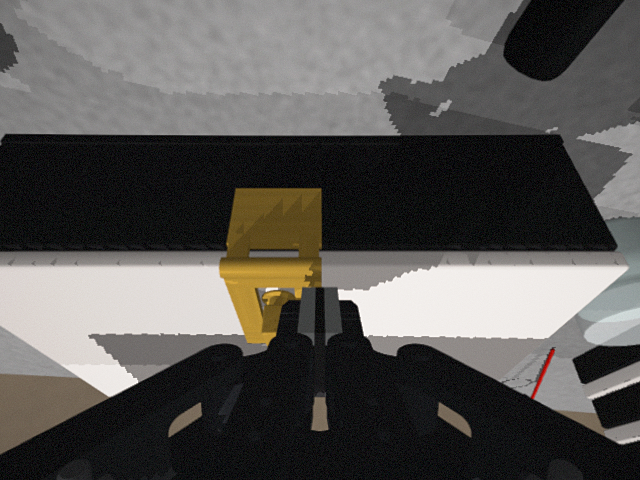

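View pics/s10c.png

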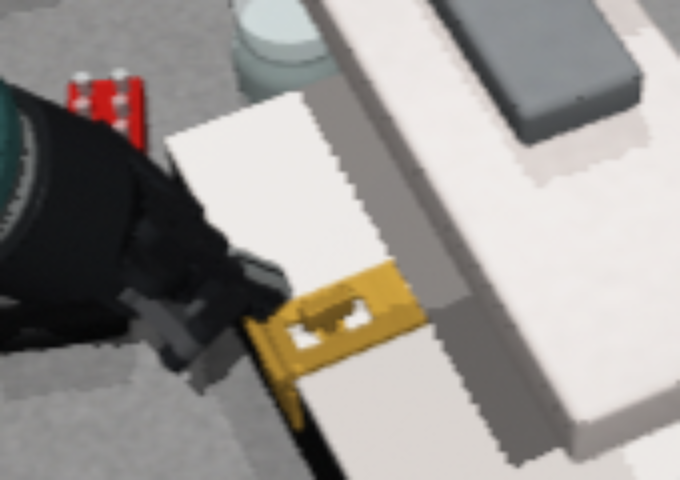

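```bash
python3 -m jog '[[0.0007,-0.004,0.0009,0,0,0,0],[0,-0.004,0,0,0,0,0],[0,-0.003,0,0,0,0,0],[0,-0.003,0,0,0,0,0]]'
python3 -m jog '[[0,-0.0025,0,0,0,0,0],[0,-0.0025,0,0,0,0,0]]'
python3 -c "
from h import *
plan([-79,-6,92],.65)
c=save('wrist','w11.png')
c=save('scene','s11.png');i=c['color'][150:270,190:360,::-1];cv2.imwrite('pics/s11c.png',cv2.resize(i,None,fx=4,fy=4))"
```

```text
t: 16.7
position: [534.5, 124.8, 94.0]
eef_rot: [-0.287, 2.477, 0.098]
contact_force: [-2.2, 1.3, 0.4]
grip_width: -0.2
t: 16.9
position: [535.8, 119.9, 94.0]
eef_rot: [-0.287, 2.476, 0.097]
contact_force: [-1.5, 1.2, 0.5]
grip_width: 0.2
case tcp [-81.5  -1.1  94. ] F [-1.2  1.5  0.5] w 0.2 t 16.9 tool shift mm [-0.7 -4.9  3.1]
rot rel [0.001 0.001 0.002]
```

View pics/s11c.png

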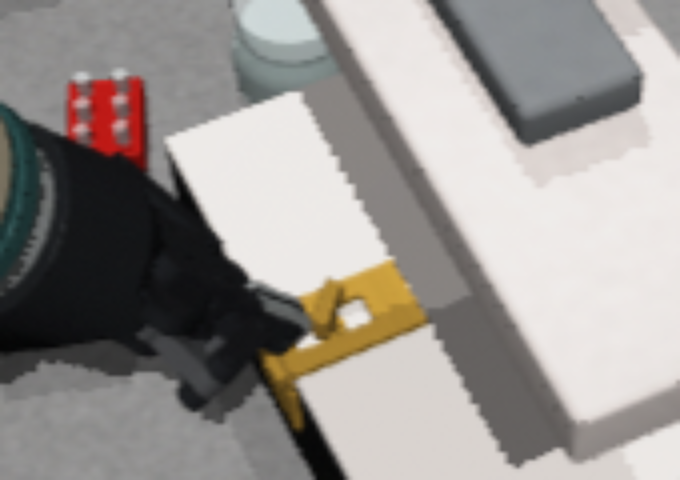

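View pics/w11.png

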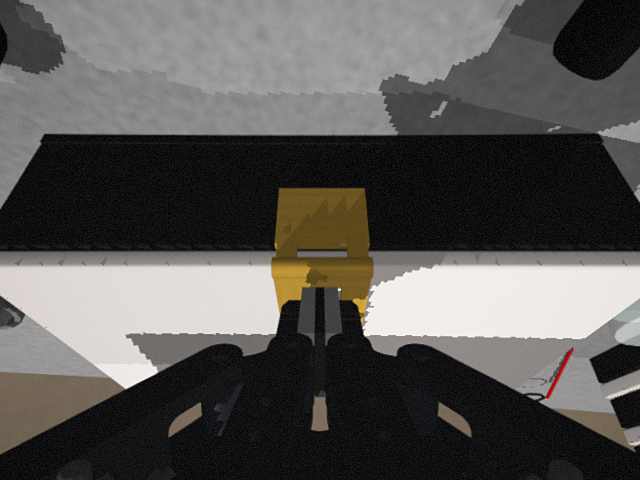

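```bash
python3 -m jog '[[-0.0004,-0.0025,0.0003,0,0,0,0],[-0.0008,-0.0025,0.0006,0,0,0,0],[-0.0008,-0.0015,0.0006,0,0,0,0],[-0.0008,0,0.0006,0,0,0,0],[-0.0008,0,0.0006,0,0,0,0]]'
python3 -c "
from h import *
plan([-79,-6,92],.65)
c=save('scene','s12.png');i=c['color'][150:270,190:360,::-1];cv2.imwrite('pics/s12c.png',cv2.resize(i,None,fx=4,fy=4))"
```

```text
t: 17.5
position: [541.6, 114.3, 93.8]
eef_rot: [-0.287, 2.477, 0.096]
contact_force: [-3.1, -4.7, 1.1]
grip_width: -0.1
case tcp [-77.   -7.8  93.8] F [-4.1 -3.8  1.1] w -0.1 t 17.5 tool shift mm [2.6 1.8 0.2]
rot rel [0.001 0.    0.002]
```

View pics/s12c.png

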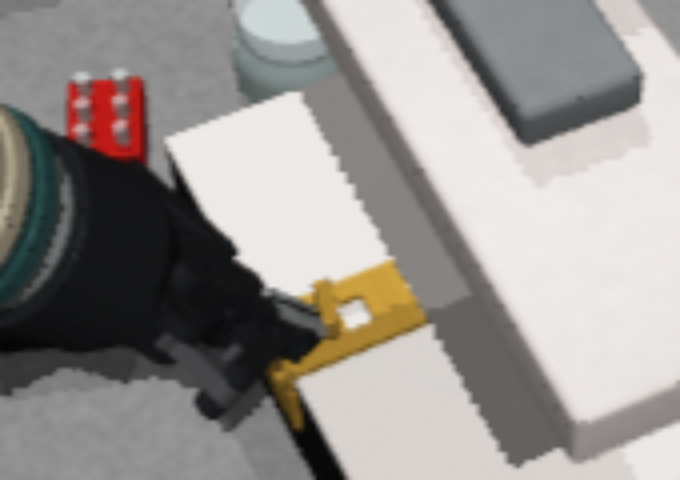

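Nearly across. Push further in +x until the stop shows in the force.

```bash
python3 -m jog '[[-0.0008,0,0.0006,0,0,0,0],[-0.0008,0,0.0006,0,0,0,0]]'; python3 -m jog '[[-0.0006,0,0.0005,0,0,0,0],[-0.0006,0,0.0005,0,0,0,0]]'; python3 -m jog '[[-0.0004,0,0.0003,0,0,0,0],[-0.0004,0,0.0003,0,0,0,0]]'
python3 -c "
from h import *
plan([-79,-6,92],.65)"
```

```text
t: 17.75
position: [543.6, 115.2, 93.9]
eef_rot: [-0.287, 2.477, 0.097]
contact_force: [-3.7, -3.9, -0.2]
grip_width: 0.1
t: 17.95
position: [544.4, 115.3, 93.6]
eef_rot: [-0.288, 2.479, 0.096]
contact_force: [-22.6, -8.5, 12.6]
grip_width: 0.3
t: 18.15
position: [544.7, 115.4, 93.4]
eef_rot: [-0.289, 2.481, 0.096]
contact_force: [-31.5, -10.9, 17.6]
grip_width: 0.3
case tcp [-73.8  -7.5  93.4] F [-33.1  -3.5  17.6] w 0.3 t 18.15 tool shift mm [ 5.   1.5 -2. ]
rot rel [ 0.001 -0.003  0.002]
```

```bash
python3 -m jog '[[0.002,0,-0.0015,0,0,0,0],[0.002,0,-0.003,0,0,0,0],[0,0,-0.015,0,0,0,0],[0,0,-0.025,0,0,0,0],[0,0,-0.025,0,0,0,0],[0,0,0,0,0,0,0]]'
python3 - <<'E'
from h import *
plan([-100,0,150],.65)
s,p,Rm=where();c=save('wrist','w13.png');M=np.array(c['mount'])
T=np.eye(4);T[:3,:3]=Rm@M[:3,:3];T[:3,3]=Rm@M[:3,3]+s['position']
W=(cloud(c,T)-C0)@RC
im=c['color'].astype(int); br=(im[...,0]-im[...,2]>40)
m=br&(W[...,2]>95)&(W[...,0]>-90)&(W[...,0]<-40)
p=W[m];r=cv2.minAreaRect(p[:,:2].astype(np.float32)); print('wing',len(p),cv2.boxPoints(r).round(1).tolist(),p[:,2].max())
m=br&(W[...,2]<92)&(W[...,2]>78)&(W[...,0]>-105)&(W[...,0]<-15)&(abs(W[...,1])<25)
p=W[m];print('hasp',np.polyfit(p[:,0],p[:,2],1),np.median(p[:,2]))
m=(W[...,0]>-85)&(W[...,0]<-40)&(abs(W[...,1])>35)&(abs(W[...,1])<120)&(W[...,2]>60)&(W[...,2]<100)
p=W[m];print('lid',np.polyfit(p[:,0],p[:,2],1),np.median(p[:,2]))
c=save('scene','s13.png');i=c['color'][150:270,190:360,::-1];cv2.imwrite('pics/s13c.png',cv2.resize(i,None,fx=4,fy=4))
E
```

```text
t: 18.75
position: [502.8, 105.8, 150.8]
eef_rot: [-0.287, 2.469, 0.097]
contact_force: [0.0, -0.1, 0.7]
grip_width: -0.6
case tcp [-116.8   -7.3  150.8] F [-0.  -0.1  0.7] w -0.6 t 18.75 tool shift mm [-12.8   7.3  10.9]
rot rel [0.001 0.008 0.002]
wing 689 [[-69.4000015258789, 12.0], [-69.19999694824219, -11.899999618530273], [-59.29999923706055, -11.899999618530273], [-59.400001525878906, 12.0]] 102.41904471399755
hasp [-9.93504984e-04  8.44019313e+01] 84.41972448778847
lid [1.25737679e-03 7.94434326e+01] 79.36351111758916
```

View pics/w13.png

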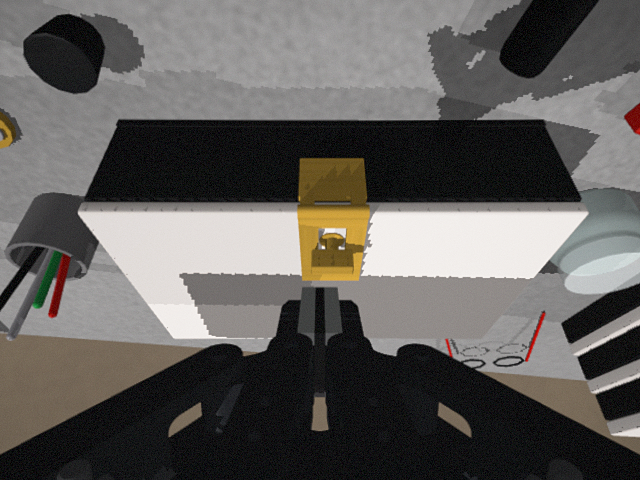

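View pics/s13.png

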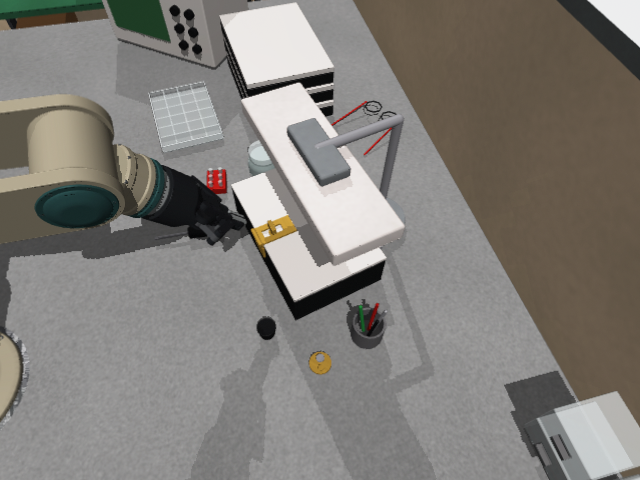

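Run:
```python
from h import *
camera('top')
for l in['screwdriver','loupe','stand','movement','jar','pot']: print(l,[(np.round(p['centre']),round(p['confidence'],2)) for p in place_of('top',l)][:2])
print(get_state()['t'],get_state()['contact_force'].round(1)); print(hand_in())
```

```text
screwdriver [(array([395., 210.,  -1.]), 0.56)]
loupe [(array([506., -29.,   1.]), 0.57), (array([467., 328.,   3.]), 0.42)]
stand [(array([462., 328.,  -0.]), 0.93), (array([575., 351.,   4.]), 0.64)]
movement [(array([585., -99.,   3.]), 0.59)]
jar [(array([574., 350.,   1.]), 0.77)]
pot [(array([677., -71.,  -7.]), 0.88)]
19.2 [-0.2  1.  -0.3]
the job is handed in; nothing more can be done
None
```

The case is shut and locked, and I handed the job in at about 19 s of the 61 s allowed. With the tool tilted, I pressed the lid down until it stopped. I then swung the hasp over the staple and pressed it flat, and only after that turned the wing counter-clockwise to its stop.

**Last checks:**
- **Lid:** its top is level at about 79.4 mm, against 80 mm nominal.
- **Hasp:** its top is level at about 84.4 mm, against 85 mm nominal, with the staple standing through the slot.
- **Wing:** it lies across the hasp, ±12 mm in y. At the stop the force rose sharply, to about 37 N on the fingertips, and the wrist picture showed the wing still across the hasp after I pulled back.
- **Other things on the bench:** jar, pot, screwdriver, loupe, stand and movement were all found within about 5 mm of where they started, which is about the detector's error.
- **Robot:** it ended clear of everything, with contact force near zero. The arm stayed in front of the lamp, and I saw no unexplained force readings.

Two measurements disagreed. The wrist camera put the case about 2 mm further to the left than the fixed cameras did, and I used the wrist camera's value. My planar fit and first full fit of the arm geometry were poor, so I refitted it with a sideways offset before relying on it.

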